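# Clear the tester's cover and hold it open at 45 degrees

## Robot

A 7-joint arm with a two-finger parallel gripper is mounted at the origin on the work surface. World frame = base frame: x ahead of the robot, y to its left, z up, the work surface at z = 0. Lengths are in m, angles in degrees, forces in N, time in s.
With the tool pointing down it reaches from about 0.4 to 0.85 m from the base axis. Payload 10.4 kg.
Tool frame: the origin (TCP) lies at the very end of the fingers, on their centre line; the grasp point (between the pads) lies 19 mm behind it; y points along the fingers, x is the direction in which the jaws open and shut, and the axes are right-handed (so a half turn about y gives the same grasp; the last joint's range is limited). The gripper opens to 85 mm and grips with 20 to 120 N. Pads are 22 mm wide; open, the fingers measure 114 mm over their backs; the gripper's body (76 mm by 85 mm) begins 54 mm behind the grasp point. The pads swing forward as they close: fully open they stand 13 mm farther back than shut.
Start: joints at [65.168, 19.034, -3.707, 83.658, 1.238, 77.344, -5.071], TCP at [0.25, -0.573, 0.231] pointing down, gripper open.
Joint ranges: [-148.97, 148.97], [-28.65, 121.19], [-84.17, 76.75], [9.2, 138.47], [-72.65, 252.65], [3.7, 117.97], [-149.18, 149.18]. Speed limits (degrees/s): [127.2, 127.2, 159.86, 159.86, 180, 180, 180].

## Interface

Orientations are given as [roll, pitch, yaw] about the fixed x, y, z axes, in that order (R = Rz(yaw) Ry(pitch) Rx(roll)).
In Python, from station import sensors, vision, order gives the robot as it stands.
- The arm moves only by the tool move_arm, never from a script. Its argument "motion" is a list of rows, each an object of numbers: "tx", "ty", "tz": the shift along the tool's x, y, z in cm; "ax", "ay", "az": the turn, a rotation vector about the tool's x, y, z in degrees. In form: [{"tx": .., "ty": .., "tz": .., "ax": .., "ay": .., "az": ..}, ...]. A call has 1 to 8 rows; each row shifts and turns the pose as measured when the row begins, along the tool's axes as they then stand; what a row does not reach is not made up. A row lasts 1/8 s, in which the tool goes at most 62.5 mm and 10.7 degrees, less where a joint would pass 70% of its speed; a pose out of reach is approached as far as the arm can. A call is refused whole if a number of a shift passes 6.25 or a number of a turn 10.7, either way. A call with a gripper value outside its range is refused whole. "gripper" is the finger opening in cm, from 0 to 8.54, set as the call begins (left out, the last holds). The fingers move at their own pace and stop on an object; "newtons" is the grip in N (left out, the last holds). Time passes only in rows, so rows that do not move let the fingers close. It gives the time, the measured TCP pose, the force and the opening at its end, in the units of the state.
- sensors.state(): the state, without advancing time (a new reading comes with each control period).
- vision.grab_frame(name): name is "side" or "top"; returns the picture (400x640x3 uint8, red, green, blue); there is no depth.
- vision.camera_info(name): a dict with "fovy" (degrees; the focal length in pixels is half the picture's height over the tangent of half this angle, whatever the lens; pixels are square), "cx", "cy" (the principal point, pixels), "rvec" (rotation vector, rad) and "tvec" (3), from world to camera coordinates, as OpenCV has them. Camera axes: x right, y down, z forward; pixel columns grow to the right and rows downward; lengths in m; the calibration is good to about 2 mm. A picture is of the moment at which its call begins. camera_info takes no time and is no camera call.
- order.close_job(): hands the job in, once; it reports no verdict.
The state is a dict: "t": time; "joint_positions": joint angles; "dq": joint speeds; "joint_efforts": joint torques, N m; "tcp_pos": TCP position; "tcp_rot": TCP orientation; "wrist_force": force on the tool from outside, world axes, zero at the start; "wrist_torque": the same for the moment, N m; "opening": opening from 0.0 (shut) to 1.0 (fully open).
Only numpy, scipy, OpenCV 4.12 (cv2) and the standard library are available. Lean on these libraries where they do the work, as an engineer would, in place of code of your own. Each camera call takes 0.05 s, during which the arm holds its last target.

## Task

Using the orange-handled scraper block, not the fingers, wipe all four broken ceramic pieces off the tester's metal cover into the white tray beside it, and stand the scraper back upright on the green mat and let go of it. Only then lift the cover by its black handle and hold it open at 45 degrees so that the inside can be inspected: it falls shut if released, so finish while still holding it there, and do not disturb the other things on the bench.

Things in the scene. Friction and masses are not known exactly. Their poses are not given: they have to be found in the camera images.
- cover (a joint): opening angle of the tester's hinged cover: 0 = shut and level, grows as the front (handle) edge is lifted; 0.785 rad = 45 degrees, stop at 1.4. The hinge has no spring and hardly any friction; the cover's weight (0.35 to 0.7 kg) makes it fall shut from any angle as soon as it is let go.
- cover_handle (a point): middle of the straight black handle bar (round, 10 mm thick, 110 mm long along the cover's y, about 100 mm free between its two arms). The arms rise forward from the cover's front edge, so the bar stands 27 mm ahead of the cover's front edge and 40 mm above the cover's top face. When shut the bar's middle is 130 mm above the bench. Axes turn with the cover (at 0: x towards the hinge, y along the bar, z up).
- cover_hinge (a point): middle of the hinge line at the cover's far (+x) edge, 82 mm above the bench; the hinge axis is its y axis. The bar's middle lies at (-232, 0, +48) mm from here in the cover's axes.
- cover_top (a point): centre of the cover's flat metal top face (205 mm front to back along its x, 240 mm wide along its y, 8 mm thick; 90 mm above the bench when shut). Axes turn with the cover. The cover juts out 15 mm beyond the tester's white housing at both sides.
- tester: low white bench tester, housing 200 (x) x 210 (y) x 80 mm, fixed; origin under its centre, x points from the handle side to the hinge side. The tray stands against one of its sides (+y or -y) and the mat at the other; which is which varies.
- tray: open white catch tray, 240 (x) x 256 (y) x 40 mm, 3 mm walls, fixed to the bench; origin under its centre, x and y parallel to the tester's, its centre 236 mm to one side of the tester's. Its near wall stands just under the cover's overhanging side edge.
- mat: flat green mat, 200 (x) x 220 (y) x 4 mm, fixed, at the side of the tester away from the tray (centre 236 mm to the side); origin under its centre, axes parallel to the tester's.
- scraper_grip (a point): middle of the orange grip rib of the loose scraper block (0.11 to 0.18 kg), 48 mm above its underside. Rib 100 (x) x 18 (y) x 45 mm, on a grey block 140 (x) x 30 (y) x 25 mm; 70 mm tall in all. It stands upright on the mat at the start, so this point is 52 mm above the bench. Axes: x along the block, y across it, z up.
- chip1_center (a point): centre of loose broken ceramic piece 1: terracotta-coloured slab about 24 x 18 mm, 10 mm thick, 10 g; lies flat on the cover within 45 mm (x) and 56 mm (y) of its middle at the start
- chip2_center (a point): centre of loose broken ceramic piece 2: terracotta-coloured slab about 24 x 18 mm, 10 mm thick, 10 g; lies flat on the cover within 45 mm (x) and 56 mm (y) of its middle at the start
- chip3_center (a point): centre of loose broken ceramic piece 3: terracotta-coloured slab about 24 x 18 mm, 10 mm thick, 10 g; lies flat on the cover within 45 mm (x) and 56 mm (y) of its middle at the start
- chip4_center (a point): centre of loose broken ceramic piece 4: terracotta-coloured slab about 20 x 18 mm, 10 mm thick, 10 g; lies flat on the cover within 45 mm (x) and 56 mm (y) of its middle at the start
- jar: bystander, not to be disturbed: closed white jar, 64 mm wide, 75 mm tall; origin at its underside
- mouse: bystander, not to be disturbed: black computer mouse; origin at its underside
- weight: bystander, not to be disturbed: brass weight, 60 mm tall; origin at its underside
- probe: bystander, not to be disturbed: steel probe, 60 mm tall; origin at its underside
- manual: bystander, not to be disturbed: blue and white booklet; origin at its underside
- probe_box: bystander, not to be disturbed: open blue parts box; origin at its underside
Not all that is in view belongs to the job. What is shaped like the part that bears scraper_grip but turquoise is not meant.

How it is judged:
By the outcome, as a careful person would: the job done as asked, in the order asked, and still so for the second after the job is handed in, while the arm keeps its last pose, push and grip.
It also fails if it takes over 59 s, if anything falls off the work surface, if the arm or the gripper's body presses on something with over 40 N, if the wrist force passes 120 N, or if a joint passes its speed limit or range.

## Working session

There is one attempt and no reset: what is moved stays moved. The work goes in short steps, Python scripts to look and compute and a tool call to move; the robot and the scene stay as the last step left them, time stands still between calls to the robot, and variables do not carry over. Pictures are saved under pics/ and viewed, and the job is handed in when it is done.

Besides the shell and the picture viewer there is one more tool, called after "Emit:" as name([rows], argument=value, ...), one row to a line, values as JSON. move_arm: Moves the arm, as the interface text tells. Its arguments: {"type":"object","properties":{"motion":{"type":"array"},"gripper":{"type":"number"},"newtons":{"type":"number"}},"required":["motion"]}

```bash
mkdir -p pics; ls; python3 - <<'E'
from station import sensors, vision
import cv2
print(sensors.state())
for n in("side","top"):
    print(n,vision.camera_info(n))
    cv2.imwrite(f"pics/{n}0.png",vision.grab_frame(n)[:,:,::-1])
E
```

```text
pics
{'t': 0.0, 'joint_positions': array([65.17135841, 19.07370501, -3.7074825 , 83.7061177 ,  1.2371166 ,
       77.3440686 , -5.07191691]), 'dq': array([ 0.01702941,  0.04580565,  0.04415015,  0.05030214,  0.07099078,
        0.03624372, -0.03949518]), 'joint_efforts': array([-5.54775306e-04, -6.25457811e+01,  4.85483254e-02, -3.91612852e+01,
        1.61169574e-02,  1.00960521e-02, -2.61379466e-05]), 'tcp_pos': array([ 0.2494043 , -0.57266405,  0.23049616]), 'tcp_rot': array([-9.00033027e+01,  8.39936438e-02, -6.64659586e+01]), 'wrist_force': array([-0.40741692,  0.21214068,  0.12726873]), 'wrist_torque': array([-0.00051522,  0.01330298,  0.02490127]), 'opening': 1.0006438191882787}
side {'fovy': 54.425246417366715, 'cx': 326.55948262125395, 'cy': 197.59144568446712, 'rvec': array([ 0.18316464, -2.87259238,  1.13677648]), 'tvec': array([0.53058089, 0.10621926, 1.33367349])}
top {'fovy': 49.431841088748754, 'cx': 327.914884985998, 'cy': 192.2919434862639, 'rvec': array([ 2.21377768, -2.16173544,  0.10228425]), 'tvec': array([-0.01849907,  0.52860718,  1.83946159])}
```

View pics/side0.png

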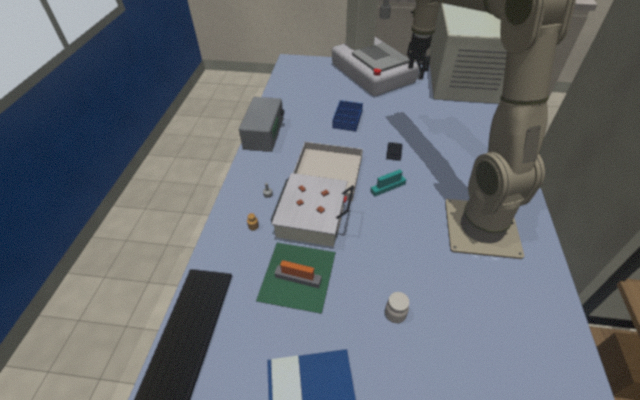

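View pics/top0.png

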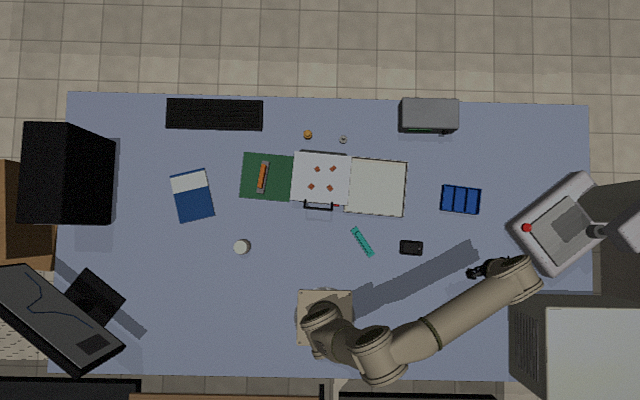

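```bash
cat > h.py <<'E'
import numpy as np, cv2
from station import sensors, vision
def cam(n):
    c=vision.camera_info(n); f=200/np.tan(np.radians(c['fovy']/2))
    K=np.array([[f,0,c['cx']],[0,f,c['cy']],[0,0,1]]); R=cv2.Rodrigues(c['rvec'])[0]
    return K,R,np.array(c['tvec'])
def ray(n,u,v):
    K,R,t=cam(n); d=R.T@np.linalg.solve(K,[u,v,1]); return -R.T@t,d
def atz(n,u,v,z):
    o,d=ray(n,u,v); return o+d*(z-o[2])/d[2]
def tri(a,b):
    o1,d1=ray("side",*a);o2,d2=ray("top",*b)
    d1/=np.linalg.norm(d1);d2/=np.linalg.norm(d2)
    A=np.stack([d1,-d2],1); s=np.linalg.lstsq(A,o2-o1,rcond=None)[0]
    p=o1+s[0]*d1;q=o2+s[1]*d2; return (p+q)/2,np.linalg.norm(p-q)
def proj(n,P):
    K,R,t=cam(n); c=(R@np.atleast_2d(P).T).T+t; u=(K@c.T).T; return u[:,:2]/u[:,2:]
def crop(n,x0,y0,w,h,s,out,img=None):
    if img is None: img=vision.grab_frame(n)[:,:,::-1]
    c=cv2.resize(np.ascontiguousarray(img[y0:y0+h,x0:x0+w]),None,fx=s,fy=s,interpolation=cv2.INTER_CUBIC)
    for k in range(0,w,10): cv2.putText(c,str(x0+k),(k*s,8),0,.3,(0,255,255),1); cv2.line(c,(k*s,10),(k*s,14),(0,255,255),1)
    for k in range(0,h,10): cv2.putText(c,str(y0+k),(0,k*s+4),0,.3,(0,255,255),1)
    cv2.imwrite(out,c)
E
python3 - <<'E'
import cv2
from h import *
crop("top",235,140,100,75,8,"pics/t1.png",cv2.imread("pics/top0.png"))
crop("side",255,140,110,100,6,"pics/s1.png",cv2.imread("pics/side0.png"))
crop("side",255,235,110,80,7,"pics/s2.png",cv2.imread("pics/side0.png"))
E
```

```text
(no output)
```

View pics/t1.png

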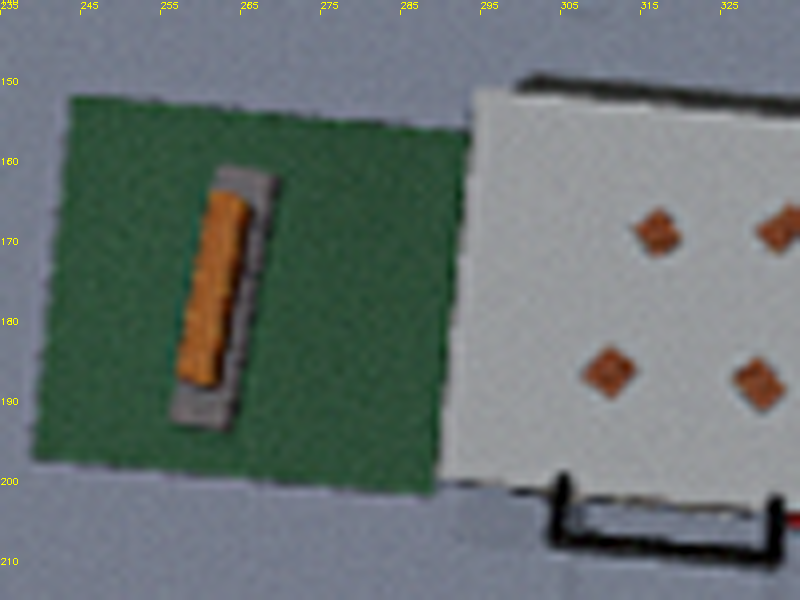

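View pics/s1.png

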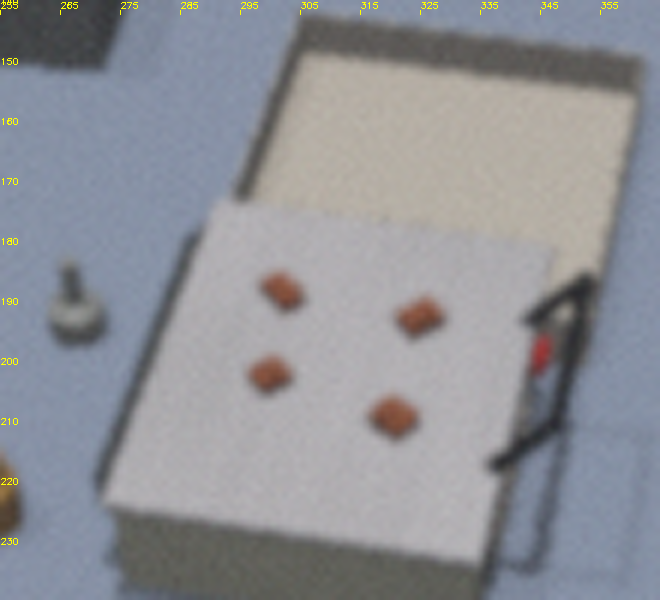

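View pics/s2.png

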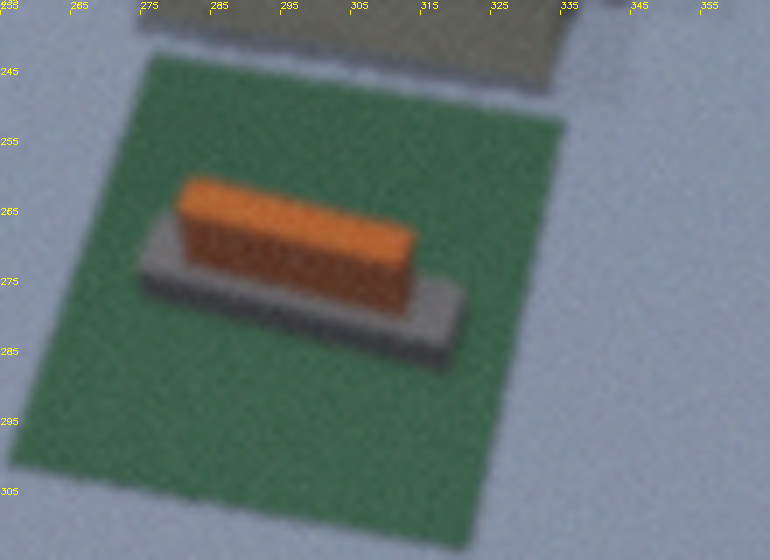

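```bash
python3 - <<'E'
import cv2
from h import *
crop("top",285,140,130,95,6,"pics/t2.png",cv2.imread("pics/top0.png"))
for a,b in [((297.4,266.3),(262,176)),((272.2,223.3),(294,151.3)),((334,233),(290,200)),]: print(tri(a,b))
print("rib ends",[tri(a,b)[0] for a,b in [((282,262.5),(264.3,164.7)),((312.9,270),(259.5,187.7))]])
print("mat z4",[atz("top",u,v,.004)for u,v in[(243.7,152),(239,197.5),(289,201.5)]],[atz("side",u,v,.004)for u,v in[(276.5,243),(257,301),(321.5,313),(335,252)]])
E
```

```text
(array([0.58707691, 0.27184292, 0.06559812]), np.float64(0.0002506583237362602))
(array([0.6906358 , 0.13963581, 0.09020435]), np.float64(0.0002952750019386672))
(array([0.49017393, 0.15043194, 0.08636979]), np.float64(0.004234022879556112))
rib ends [array([0.63513861, 0.26402363, 0.06481422]), array([0.53840837, 0.28021805, 0.06804499])]
mat z4 [array([0.69669325, 0.36333295, 0.004     ]), array([0.49843789, 0.37589471, 0.004     ]), array([0.48637856, 0.16053647, 0.004     ])] [array([0.68242528, 0.15202969, 0.004     ]), array([0.69410471, 0.36585994, 0.004     ]), array([0.50099825, 0.37926087, 0.004     ]), array([0.48638702, 0.16331887, 0.004     ])]
```

View pics/t2.png

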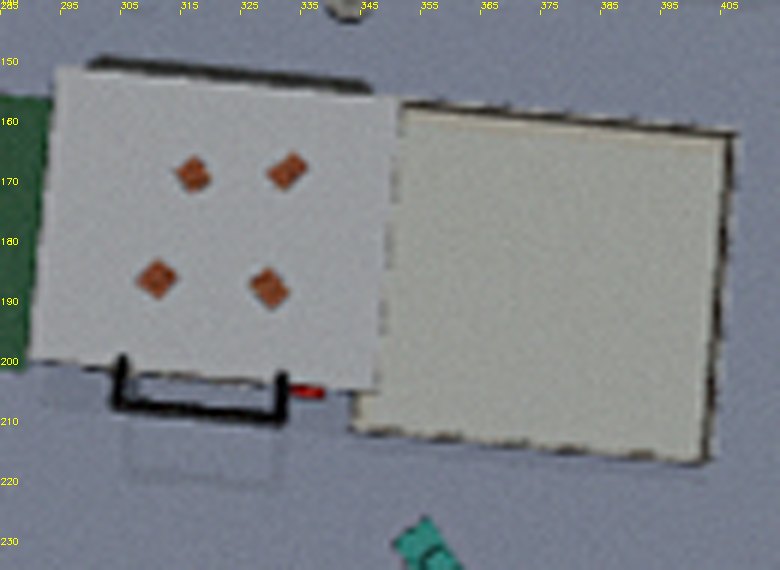

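```bash
cat > fit.py <<'E'
from h import *
from scipy.optimize import least_squares
s=1
obs=[]
def co(cx,cy,lx,ly,z,sx,sy): return (cx+sx*lx/2,cy+sy*ly/2,z)
cov=lambda sx,sy:('c',sx*.1025,sy*.12,.09)
mat=lambda sx,sy:('m',sx*.1,.236+sy*.11,.004)
tray=lambda sx,sy:('m',sx*.12,-.236+sy*.128,.04)
T=[(cov(1,1),294,151.3),(cov(-1,1),290,200),(cov(1,-1),350.5,156),(cov(-1,-1),347.5,204.5),
(mat(1,1),243.7,152),(mat(-1,1),239,197.5),(tray(1,-1),407,162),(tray(-1,-1),402.7,217)]
S=[(cov(1,1),272.2,223.3),(cov(-1,1),334,233),(cov(-1,-1),345.5,181),(cov(1,-1),292,173.5),
(mat(1,1),257,301),(mat(-1,1),321.5,313),(mat(-1,-1),335,252),(mat(1,-1),276.5,243)]
def res(p):
    x,y,a,off=p; c,sn=np.cos(a),np.sin(a); r=[]
    for n,L in(("top",T),("side",S)):
        P=[]
        for (k,px,py,pz),u,v in L:
            if k=='c': px+=off
            P.append((x+c*px-sn*py,y+sn*px+c*py,pz))
        r.append(proj(n,np.array(P))-np.array([[u,v] for _,u,v in L]))
    return np.concatenate(r).ravel()
q=least_squares(res,[.59,.03,-.05,0],loss='soft_l1')
print(q.x,np.degrees(q.x[2])); print(res(q.x).reshape(-1,2).round(1).tolist())
x,y,a,off=q.x
R=np.array([[np.cos(a),-np.sin(a)],[np.sin(a),np.cos(a)]])
W=lambda px,py:np.array([x,y])+R@[px,py]
L=lambda w:R.T@(np.array(w)[:2]-[x,y])
E
python3 - <<'E'
from fit import *
print("hinge",W(off+.1025,0),"bar",W(off+.1025-.232,0),"covercentre",W(off,0),"mat",W(0,.236))
sc=[(317,168.8),(332.8,168.3),(311.2,186.3),(329.8,187.5)]
for p in sc:
    w=atz("top",*p,.1); print("chip",w,(L(w)-[off,0])*1000)
for p in [(301.5,188.5),(324.5,192.5),(299.5,202.5),(320,209.5)]:
    w=atz("side",*p,.1); print("chip side",w,(L(w)-[off,0])*1000)
e=[np.array([.63513861,.26402363]),np.array([.5384,.2802])]
d=e[0]-e[1]; print("scraper yaw",np.degrees(np.arctan2(d[1],d[0])),L((e[0]+e[1])/2))
# bar ends: top (304.5,208),(331.5,210)
print(tri((352.5,187),(331.5,209.7)),tri((348,211),(304.8,207.5)))
for n in("top","side"): print(n,proj(n,[[*W(off+.1025-.232,.055),.13],[*W(off+.1025-.232,-.055),.13]]))
E
```

```text
[ 0.57452964  0.02823897 -0.06856472  0.00833221] -3.92846880117181
[[-0.2, -0.7], [-1.0, -0.3], [0.9, 0.0], [-0.4, 0.6], [-0.7, -0.3], [-1.0, -0.0], [0.6, -0.9], [0.5, 0.1], [-0.8, 0.1], [1.0, 0.4], [1.8, -0.7], [-1.2, -0.9], [-1.4, 0.1], [0.8, 0.4], [1.0, -0.5], [0.2, -1.2]]
hinge [0.68510143 0.02064575] bar [0.45364655 0.0365403 ] covercentre [0.58284227 0.02766812] mat [0.59069823 0.26368446]
chip [0.61848225 0.0423014  0.1       ] [34.55370148 17.04062284]
chip [ 0.6221968  -0.02267296  0.1       ] [ 42.71097976 -47.52658626]
chip [0.5455982  0.06425627 0.1       ] [-39.66324925  33.95054415]
chip [ 0.54253211 -0.01213333  0.1       ] [-37.48860458 -42.46962708]
chip side [ 0.62295658 -0.01530383  0.1       ] [ 42.96410658 -40.12271382]
chip side [ 0.54275099 -0.00649652  0.1       ] [-37.65642681 -36.83105884]
chip side [0.61845189 0.04929951 0.1       ] [34.04396498 24.02021136]
chip side [0.54722478 0.07116373 0.1       ] [-38.51372806  40.95322155]
scraper yaw -9.493016233948087 [-0.00449706  0.24413838]
(array([ 0.45053744, -0.02061429,  0.12406811]), np.float64(0.00029686533260418)) (array([0.45636824, 0.08716544, 0.12405402]), np.float64(0.0012423547555504059))
top [[303.68893545 207.30406461]
 [330.96176881 209.83003874]]
side [[347.42406628 210.70320843]
 [352.684392   186.2386082 ]]
```

Emit:
move_arm([
  {"tx":-4.4,"tz":4.4},
  {"tx":-4.4,"tz":4.4},
  {"tx":-4.4,"tz":4.4},
  {"tx":-4.4,"tz":4.4},
  {"tx":-4.4,"tz":4.4},
  {"tx":-4.4,"tz":4.4},
  {"tx":-4.4,"tz":4.4},
  {"tx":-4.4,"tz":4.4},
], gripper=6)

```text
schema error: expected keys tx, ty, tz, ax, ay, az
```

Emit:
move_arm([
  {"tx":-4.4,"ty":0,"tz":4.4,"ax":0,"ay":0,"az":0},
  {"tx":-4.4,"ty":0,"tz":4.4,"ax":0,"ay":0,"az":0},
  {"tx":-4.4,"ty":0,"tz":4.4,"ax":0,"ay":0,"az":0},
  {"tx":-4.4,"ty":0,"tz":4.4,"ax":0,"ay":0,"az":0},
  {"tx":-4.4,"ty":0,"tz":4.4,"ax":0,"ay":0,"az":0},
  {"tx":-4.4,"ty":0,"tz":4.4,"ax":0,"ay":0,"az":0},
  {"tx":-4.4,"ty":0,"tz":4.4,"ax":0,"ay":0,"az":0},
  {"tx":-4.4,"ty":0,"tz":4.4,"ax":0,"ay":0,"az":0},
], gripper=6)

```text
t: 1.1
tcp_pos: [0.4303, -0.108, 0.2279]
tcp_rot: [-90.2, 0.2, -66.9]
wrist_force: [1.1, -0.7, 0.1]
opening: 0.703
```

Emit:
move_arm([
  {"tx":-4.2,"ty":0,"tz":4.2,"ax":0,"ay":0,"az":0},
  {"tx":-4.2,"ty":0,"tz":4.2,"ax":0,"ay":0,"az":0},
  {"tx":-4.2,"ty":0,"tz":4.2,"ax":0,"ay":0,"az":0},
  {"tx":-4.2,"ty":0,"tz":4.2,"ax":0,"ay":0,"az":0},
  {"tx":-4.2,"ty":0,"tz":4.2,"ax":0,"ay":0,"az":0},
  {"tx":-4.2,"ty":0,"tz":4.2,"ax":0,"ay":0,"az":0},
  {"tx":-3.8,"ty":0,"tz":4.2,"ax":0,"ay":0,"az":0},
  {"tx":0,"ty":0,"tz":0,"ax":0,"ay":-10,"az":0},
])

```text
t: 2.1
tcp_pos: [0.5893, 0.2907, 0.2249]
tcp_rot: [-90.3, 0.3, -56.7]
wrist_force: [-0.0, -0.4, -0.4]
opening: 0.701
```

```bash
python3 -c "
from h import *
print(sensors.state()['joint_positions'].round(1))"
```

```text
[   1.    30.1  -45.3   76.6   20.8   82.  -100. ]
```

Emit:
move_arm([
  {"tx":0,"ty":0,"tz":0,"ax":0,"ay":-10.6,"az":0},
  {"tx":0,"ty":0,"tz":0,"ax":0,"ay":-10.6,"az":0},
  {"tx":0,"ty":0,"tz":0,"ax":0,"ay":-10.6,"az":0},
  {"tx":0,"ty":0,"tz":0,"ax":0,"ay":-10.6,"az":0},
  {"tx":0,"ty":0,"tz":0,"ax":0,"ay":-10.6,"az":0},
  {"tx":0,"ty":0,"tz":0,"ax":0,"ay":-10.6,"az":0},
  {"tx":0,"ty":0,"tz":0,"ax":0,"ay":-10.6,"az":0},
  {"tx":0,"ty":0,"tz":0,"ax":0,"ay":-10.6,"az":0},
])

```text
t: 3.1
tcp_pos: [0.5879, 0.291, 0.22]
tcp_rot: [-89.7, 0.7, 29.1]
wrist_force: [-0.3, -0.1, -1.0]
opening: 0.703
```

Emit:
move_arm([
  {"tx":0,"ty":0,"tz":0,"ax":0,"ay":-10.6,"az":0},
  {"tx":0,"ty":0,"tz":0,"ax":0,"ay":-10.6,"az":0},
  {"tx":0,"ty":0,"tz":0,"ax":0,"ay":-10.6,"az":0},
  {"tx":0,"ty":0,"tz":0,"ax":0,"ay":-10.6,"az":0},
  {"tx":0,"ty":0,"tz":0,"ax":0,"ay":-10,"az":0},
  {"tx":0,"ty":0,"tz":0,"ax":0,"ay":0,"az":0},
])

```text
t: 3.85
tcp_pos: [0.5875, 0.2894, 0.2168]
tcp_rot: [-89.0, 0.3, 82.4]
wrist_force: [-0.5, 0.1, 0.2]
opening: 0.7
```

```bash
cat >> h.py <<'E'
from scipy.spatial.transform import Rotation as Ro
def go(target,yaw=None):
    s=sensors.state(); R=Ro.from_euler('xyz',s['tcp_rot'],degrees=True)
    print("tcp",s['tcp_pos'].round(4),"rot",s['tcp_rot'].round(2),"F",s['wrist_force'].round(1),"open",round(s['opening'],3),"t",s['t'])
    print("shift cm",(R.inv().apply(np.array(target)-s['tcp_pos'])*100).round(2))
    if yaw is not None:
        D=R.inv()*Ro.from_euler('xyz',[-90,0,yaw],degrees=True); print("turn",D.as_rotvec(degrees=True).round(2))
E
python3 -c "
from h import *
go([.587,.272,.036],80.5)
print(sensors.state()['joint_positions'].round(1))
im=vision.grab_frame('top')[:,:,::-1]
crop('top',235,130,100,75,8,'pics/t3.png',im)
im=vision.grab_frame('side')[:,:,::-1]
crop('side',240,180,130,120,5,'pics/s3.png',im)
"
```

```text
tcp [0.5875 0.2894 0.2168] rot [-88.98   0.32  82.36] F [-0.5  0.1  0.2] open 0.7 t 3.85
shift cm [-1.63 18.08 -0.5 ]
turn [-1.01  1.85 -0.33]
[ 13.1  41.4 -70.1  76.2  37.8  88.4  29.4]
```

View pics/s3.png

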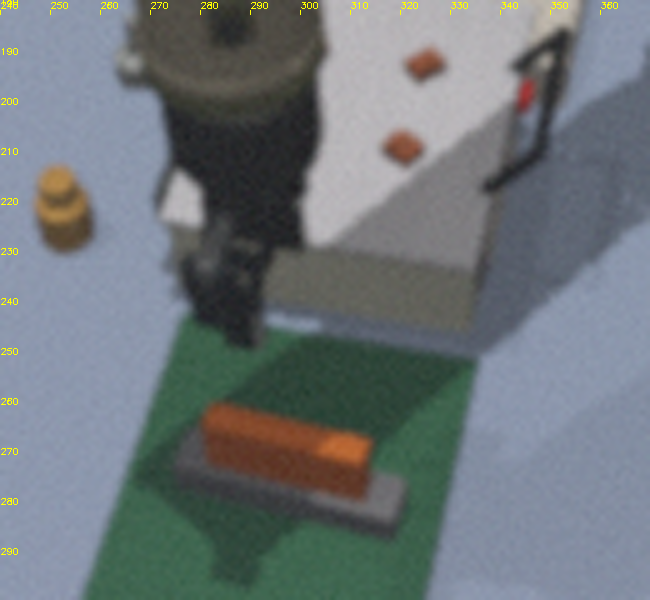

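Emit:
move_arm([
  {"tx":-1.6,"ty":2,"tz":-0.5,"ax":-1,"ay":1.8,"az":-0.3},
  {"tx":0,"ty":4,"tz":0,"ax":0,"ay":0,"az":0},
  {"tx":0,"ty":3,"tz":0,"ax":0,"ay":0,"az":0},
  {"tx":0,"ty":0,"tz":0,"ax":0,"ay":0,"az":0},
])

```text
t: 4.45
tcp_pos: [0.5904, 0.2723, 0.1254]
tcp_rot: [-90.1, 0.0, 79.5]
wrist_force: [-0.2, 0.8, 1.8]
opening: 0.698
```

```bash
python3 -c "
from h import *
go([.587,.272,.036],80.5)
print(sensors.state()['joint_positions'].round(1))
im=vision.grab_frame('side')[:,:,::-1]
crop('side',240,180,130,120,5,'pics/s4.png',im)
"
```

```text
tcp [0.5904 0.2723 0.1254] rot [-9.014e+01  4.000e-02  7.948e+01] F [-0.2  0.8  1.8] open 0.698 t 4.45
shift cm [-0.08  8.94  0.35]
turn [ 0.14 -1.02 -0.04]
[ 15.3  44.1 -67.2  84.4  41.   78.6  25.3]
```

View pics/s4.png

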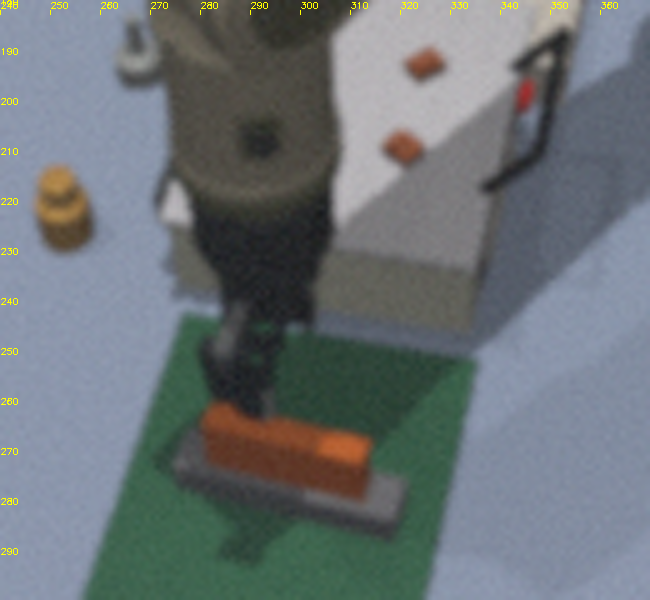

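Emit:
move_arm([
  {"tx":-0.1,"ty":3,"tz":0.3,"ax":0,"ay":-1,"az":0},
  {"tx":0,"ty":3,"tz":0,"ax":0,"ay":0,"az":0},
  {"tx":0,"ty":2,"tz":0,"ax":0,"ay":0,"az":0},
  {"tx":0,"ty":1,"tz":0,"ax":0,"ay":0,"az":0},
  {"tx":0,"ty":0,"tz":0,"ax":0,"ay":0,"az":0},
])

```text
t: 5.12
tcp_pos: [0.5917, 0.2756, 0.0425]
tcp_rot: [-90.7, -0.4, 80.2]
wrist_force: [-0.5, -0.4, 0.5]
opening: 0.701
```

```bash
python3 -c "
from h import *
go([.587,.272,.036],80.5)
print(sensors.state()['joint_positions'].round(1))
im=vision.grab_frame('side')[:,:,::-1]
crop('side',240,180,130,120,5,'pics/s5.png',im)
"
```

```text
tcp [0.5917 0.2756 0.0425] rot [-90.66  -0.38  80.19] F [-0.5 -0.4  0.5] open 0.701 t 5.125
shift cm [-0.43  0.65  0.41]
turn [ 0.66 -0.31  0.38]
[ 13.9  48.6 -63.7  88.4  45.5  71.1  23.2]
```

View pics/s5.png

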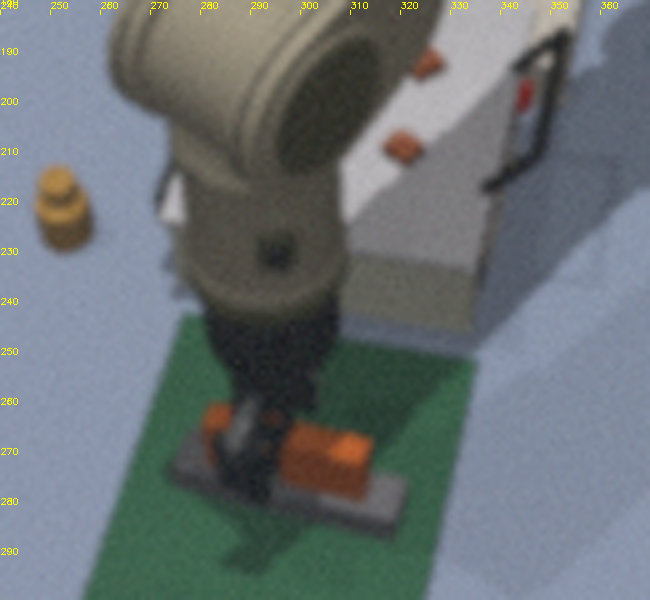

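Emit:
move_arm([
  {"tx":-0.4,"ty":0.5,"tz":-0.4,"ax":0.6,"ay":-0.3,"az":0.3},
  {"tx":0,"ty":0,"tz":0,"ax":0,"ay":0,"az":0},
])

```text
t: 5.42
tcp_pos: [0.5964, 0.271, 0.0394]
tcp_rot: [-90.2, -0.1, 80.5]
wrist_force: [-0.8, -0.4, -0.1]
opening: 0.706
```

```bash
python3 -c "
from h import *
go([.587,.272,.036],80.5)
print(Ro.from_euler('xyz',sensors.state()['tcp_rot'],degrees=True).as_matrix().round(2))
"
```

```text
tcp [0.5964 0.271  0.0394] rot [-90.15  -0.14  80.48] F [-0.8 -0.4 -0.1] open 0.706 t 5.425
shift cm [-0.06  0.33  0.95]
turn [ 0.16 -0.02  0.14]
[[ 0.17  0.   -0.99]
 [ 0.99  0.    0.17]
 [ 0.   -1.   -0.  ]]
```

Emit:
move_arm([
  {"tx":0,"ty":0.2,"tz":0.9,"ax":0,"ay":0,"az":0},
  {"tx":0,"ty":0,"tz":0,"ax":0,"ay":0,"az":0},
])

```text
t: 5.68
tcp_pos: [0.5868, 0.273, 0.0376]
tcp_rot: [-90.2, -0.2, 80.5]
wrist_force: [0.1, 0.0, 0.1]
opening: 0.7
```

Emit:
move_arm([
  {"tx":0,"ty":0,"tz":0,"ax":0,"ay":0,"az":0},
  {"tx":0,"ty":0,"tz":0,"ax":0,"ay":0,"az":0},
  {"tx":0,"ty":0,"tz":0,"ax":0,"ay":0,"az":0},
  {"tx":0,"ty":0,"tz":0,"ax":0,"ay":0,"az":0},
  {"tx":0,"ty":0,"tz":0,"ax":0,"ay":0,"az":0},
], gripper=0.5, newtons=60)

```text
t: 6.3
tcp_pos: [0.5869, 0.2733, 0.0381]
tcp_rot: [-90.2, -0.2, 80.5]
wrist_force: [0.0, 0.8, 0.8]
opening: 0.203
```

Emit:
move_arm([
  {"tx":0,"ty":-3,"tz":0,"ax":0,"ay":0,"az":0},
  {"tx":0,"ty":-4,"tz":0,"ax":0,"ay":-2,"az":0},
  {"tx":0,"ty":-4,"tz":0,"ax":0,"ay":-2,"az":0},
  {"tx":0,"ty":-2.4,"tz":0,"ax":0,"ay":-1.6,"az":0},
  {"tx":0,"ty":0,"tz":0,"ax":0,"ay":0,"az":0},
])

```text
t: 6.92
tcp_pos: [0.5857, 0.2717, 0.1735]
tcp_rot: [-90.0, -0.0, 86.2]
wrist_force: [0.6, -0.3, -1.4]
opening: 0.203
```

```bash
python3 -c "
from fit import *
print(W(off,.09),W(off,-.11))
go([*W(off,.09),.17],86.07)
print(sensors.state()['joint_positions'].round(1))
im=vision.grab_frame('side')[:,:,::-1]
crop('side',240,180,130,120,5,'pics/s6.png',im)
"
```

```text
[ 0.57452964  0.02823897 -0.06856472  0.00833221] -3.92846880117181
[[-0.2, -0.7], [-1.0, -0.3], [0.9, 0.0], [-0.4, 0.6], [-0.7, -0.3], [-1.0, -0.0], [0.6, -0.9], [0.5, 0.1], [-0.8, 0.1], [1.0, 0.4], [1.8, -0.7], [-1.2, -0.9], [-1.4, 0.1], [0.8, 0.4], [1.0, -0.5], [0.2, -1.2]]
[0.58900826 0.11745666] [ 0.57530606 -0.08207342]
tcp [0.5857 0.2717 0.1735] rot [-9.002e+01 -3.000e-02  8.625e+01] F [ 0.6 -0.3 -1.4] open 0.203 t 6.925
shift cm [-15.37   0.34  -1.34]
turn [0.02 0.18 0.03]
[ 16.6  42.2 -70.4  82.1  39.6  83.   32.8]
```

View pics/s6.png

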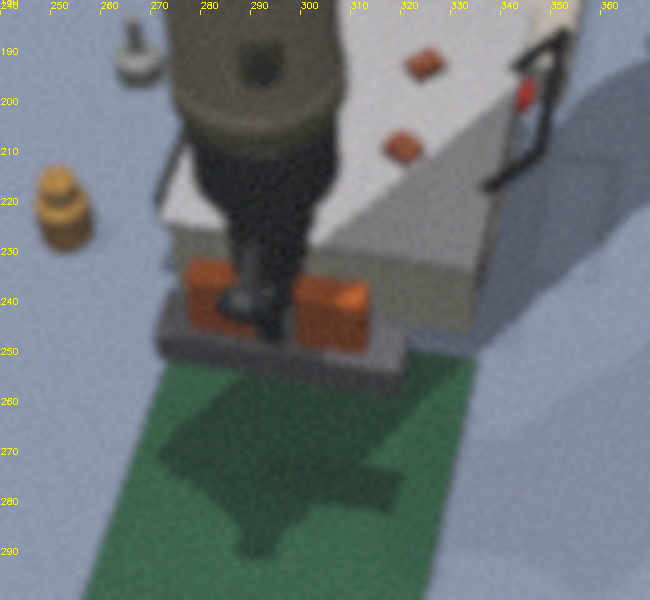

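Emit:
move_arm([
  {"tx":-3,"ty":0,"tz":-0.3,"ax":0,"ay":0,"az":0},
  {"tx":-4,"ty":0,"tz":-0.3,"ax":0,"ay":0,"az":0},
  {"tx":-4,"ty":0,"tz":-0.3,"ax":0,"ay":0,"az":0},
  {"tx":-3,"ty":0,"tz":-0.4,"ax":0,"ay":0,"az":0},
  {"tx":-1.4,"ty":0,"tz":0,"ax":0,"ay":0,"az":0},
  {"tx":0,"ty":0,"tz":0,"ax":0,"ay":0,"az":0},
])

```text
t: 7.72
tcp_pos: [0.5845, 0.111, 0.1621]
tcp_rot: [-89.3, 0.2, 86.1]
wrist_force: [0.1, -0.0, -1.0]
opening: 0.204
```

```bash
python3 -c "
from fit import *
go([*W(off,.09),.13],86.07)
print(sensors.state()['joint_positions'].round(1))
im=vision.grab_frame('side')[:,:,::-1]
crop('side',240,130,130,120,5,'pics/s7.png',im)
" | tail -4
```

```text
tcp [0.5845 0.111  0.1621] rot [-89.31   0.22  86.11] F [ 0.1 -0.  -1. ] open 0.204 t 7.725
shift cm [ 0.68  3.2  -0.45]
turn [-0.69  0.04 -0.22]
[ 36.8  39.  -73.9  90.3  37.6  80.4  45.4]
```

View pics/s7.png

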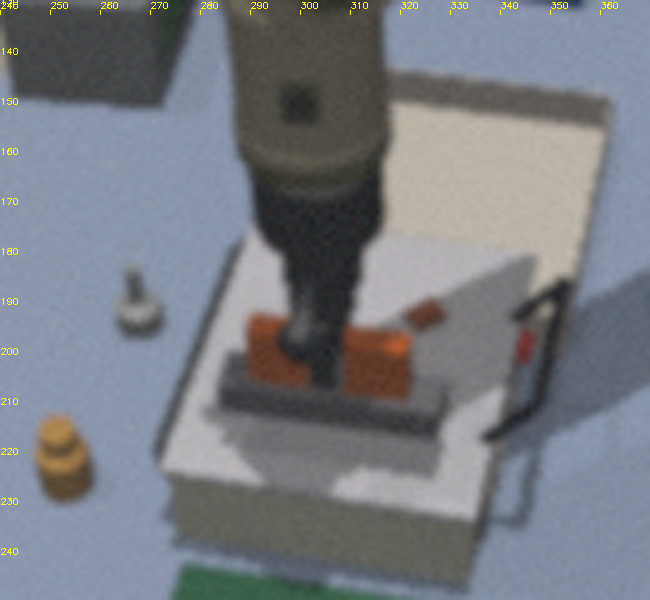

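Emit:
move_arm([
  {"tx":0.6,"ty":1.6,"tz":-0.4,"ax":-0.7,"ay":0,"az":-0.2},
  {"tx":0,"ty":1.5,"tz":0,"ax":0,"ay":0,"az":0},
  {"tx":0,"ty":0,"tz":0,"ax":0,"ay":0,"az":0},
])

```text
t: 8.15
tcp_pos: [0.5875, 0.1218, 0.1281]
tcp_rot: [-90.0, -0.1, 86.5]
wrist_force: [0.4, -0.8, -1.4]
opening: 0.203
```

```bash
python3 -c "
from fit import *
go([*W(off,.09),.126],86.07)
print(sensors.state()['joint_positions'].round(1))
" | tail -4
```

```text
tcp [0.5875 0.1218 0.1281] rot [-9.001e+01 -7.000e-02  8.647e+01] F [ 0.4 -0.8 -1.4] open 0.203 t 8.15
shift cm [-0.43  0.21 -0.17]
turn [0.01 0.4  0.07]
[ 35.1  40.8 -72.3  92.3  39.7  76.7  43.8]
```

Emit:
move_arm([
  {"tx":-0.5,"ty":0.2,"tz":-0.2,"ax":0,"ay":0.4,"az":0},
  {"tx":-1.5,"ty":0,"tz":0,"ax":0,"ay":0,"az":0},
  {"tx":-1.5,"ty":0,"tz":0,"ax":0,"ay":0,"az":0},
  {"tx":-1.5,"ty":0,"tz":0,"ax":0,"ay":0,"az":0},
])

```text
t: 8.65
tcp_pos: [0.5864, 0.0695, 0.1266]
tcp_rot: [-90.1, -0.1, 86.1]
wrist_force: [-0.4, -0.2, -1.9]
opening: 0.205
```

```bash
python3 -c "
from fit import *
print(L(sensors.state()['tcp_pos'])-[off,0])
go([*W(off,-.115),.126],86.07)
print(sensors.state()['joint_positions'].round(1))
im=vision.grab_frame('side')[:,:,::-1]
crop('side',240,130,130,120,5,'pics/s8.png',im)
" | tail -5
```

```text
[0.00067338 0.04199058]
tcp [0.5864 0.0695 0.1266] rot [-9.006e+01 -9.000e-02  8.612e+01] F [-0.4 -0.2 -1.9] open 0.205 t 8.65
shift cm [-15.7    0.04   0.08]
turn [0.06 0.05 0.09]
[ 41.4  40.1 -73.1  93.9  39.4  76.1  48.1]
```

View pics/s8.png

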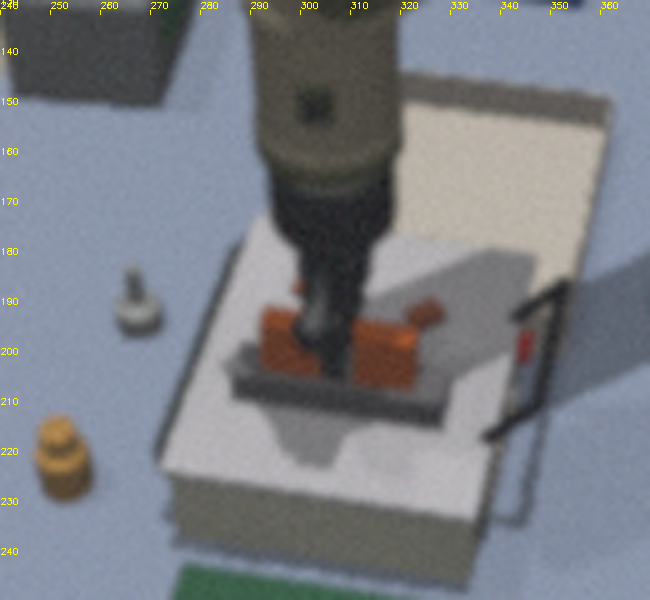

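```bash
python3 -c "
from fit import *
for z in (.0905,.095,.1): print(z,proj('side',[[*W(off+.07,.057),z],[*W(off-.07,.057),z]]).round(1).tolist())
" | tail -3
```

```text
0.0905 [[286.5, 210.2], [328.6, 216.6]]
0.095 [[286.4, 209.3], [328.6, 215.6]]
0.1 [[286.3, 208.3], [328.6, 214.6]]
```

Emit:
move_arm([
  {"tx":-1,"ty":0.15,"tz":0,"ax":0,"ay":0,"az":0},
  {"tx":-1.4,"ty":0,"tz":0,"ax":0,"ay":0,"az":0},
  {"tx":-1.4,"ty":0,"tz":0,"ax":0,"ay":0,"az":0},
  {"tx":-1.4,"ty":0,"tz":0,"ax":0,"ay":0,"az":0},
  {"tx":-1.4,"ty":0,"tz":0,"ax":0,"ay":0,"az":0},
])

```text
t: 9.32
tcp_pos: [0.5817, -0.0034, 0.125]
tcp_rot: [-90.1, -0.0, 86.0]
wrist_force: [-0.4, 0.1, -2.0]
opening: 0.201
```

```bash
python3 -c "
from fit import *
print(L(sensors.state()['tcp_pos'])-[off,0])
go([*W(off,-.115),.125],86.07)
print(sensors.state()['joint_positions'].round(1))
im=vision.grab_frame('side')[:,:,::-1]
crop('side',240,130,130,120,5,'pics/s9.png',im)
" | tail -5
```

```text
[ 0.00100132 -0.03105808]
tcp [ 0.5817 -0.0034  0.125 ] rot [-9.006e+01 -2.000e-02  8.596e+01] F [-0.4  0.1 -2. ] open 0.201 t 9.325
shift cm [-8.39 -0.    0.08]
turn [ 0.06 -0.11  0.02]
[ 49.6  39.7 -73.9  95.3  39.3  75.7  54.7]
```

View pics/s9.png

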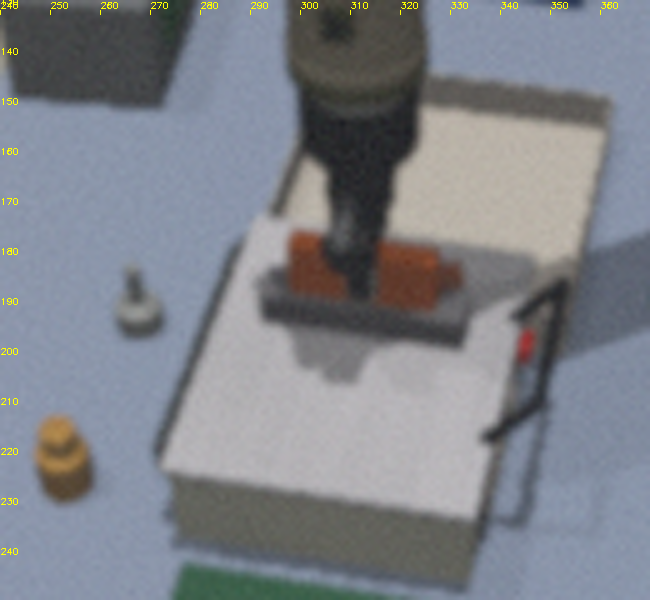

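Emit:
move_arm([
  {"tx":-1.4,"ty":0,"tz":0.1,"ax":0,"ay":0,"az":0},
  {"tx":-1.4,"ty":0,"tz":0,"ax":0,"ay":0,"az":0},
  {"tx":-1.4,"ty":0,"tz":0,"ax":0,"ay":0,"az":0},
  {"tx":-1.4,"ty":0,"tz":0,"ax":0,"ay":0,"az":0},
  {"tx":-1.4,"ty":0,"tz":0,"ax":0,"ay":0,"az":0},
  {"tx":-1.4,"ty":0,"tz":0,"ax":0,"ay":0,"az":0},
  {"tx":0,"ty":0,"tz":0,"ax":0,"ay":0,"az":0},
])

```text
t: 10.25
tcp_pos: [0.5742, -0.0964, 0.1247]
tcp_rot: [-90.0, 0.1, 85.7]
wrist_force: [-0.3, 0.1, -2.3]
opening: 0.204
```

```bash
python3 -c "
from fit import *
print(L(sensors.state()['tcp_pos'])-[off,0])
go([*W(off,-.12),.125],86.07)
print(sensors.state()['joint_positions'].round(1))
im=vision.grab_frame('side')[:,:,::-1]
crop('side',260,120,120,100,6,'pics/s10.png',im)
im=vision.grab_frame('top')[:,:,::-1]
crop('top',285,140,130,95,6,'pics/t10.png',im)
" | tail -5
```

```text
[-0.00015805 -0.12439505]
tcp [ 0.5742 -0.0964  0.1247] rot [-9.004e+01  5.000e-02  8.574e+01] F [-0.3  0.1 -2.3] open 0.204 t 10.25
shift cm [ 0.44 -0.03 -0.01]
turn [ 0.04 -0.33 -0.05]
[ 58.8  40.  -74.2  95.2  39.7  75.9  63.4]
```

View pics/s10.png

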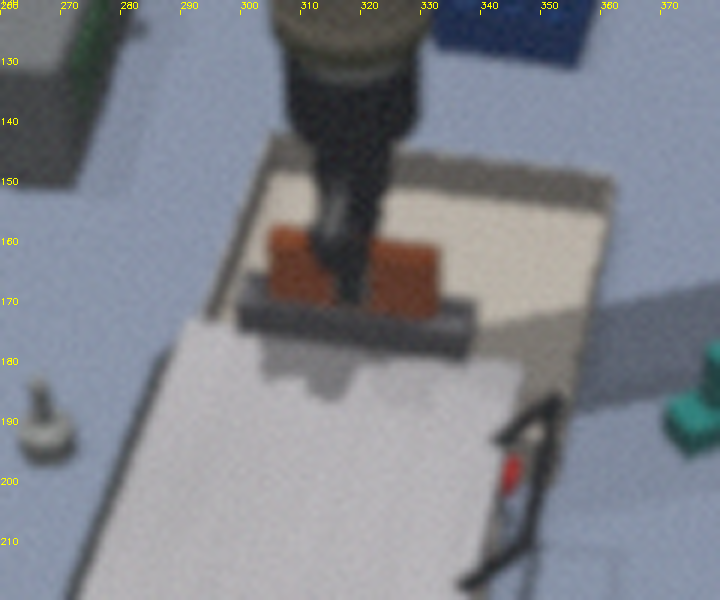

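View pics/t10.png

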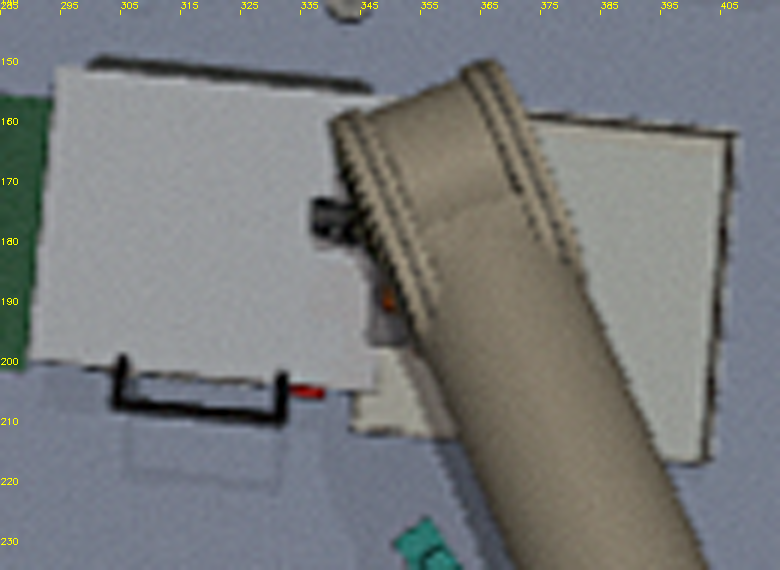

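Emit:
move_arm([
  {"tx":0,"ty":-3,"tz":0,"ax":0,"ay":0,"az":0},
  {"tx":2,"ty":-3,"tz":0,"ax":0,"ay":0,"az":0},
  {"tx":5,"ty":0,"tz":0,"ax":0,"ay":0,"az":0},
  {"tx":6,"ty":0,"tz":0,"ax":0,"ay":0,"az":0},
  {"tx":6,"ty":0,"tz":0,"ax":0,"ay":0,"az":0},
  {"tx":6,"ty":0,"tz":0,"ax":0,"ay":0,"az":0},
  {"tx":5,"ty":0,"tz":0,"ax":0,"ay":0,"az":0},
])

```text
t: 11.22
tcp_pos: [0.596, 0.2137, 0.1872]
tcp_rot: [-90.1, -0.1, 85.7]
wrist_force: [1.1, -1.2, -1.0]
opening: 0.202
```

```bash
python3 -c "
from fit import *
go([.588,.265,.17],86)
print(sensors.state()['joint_positions'].round(1))
im=vision.grab_frame('side')[:,:,::-1]
crop('side',260,120,120,100,6,'pics/s11.png',im)
im=vision.grab_frame('top')[:,:,::-1]
crop('top',285,140,130,95,6,'pics/t11.png',im)
" | tail -4
```

```text
tcp [0.596  0.2137 0.1872] rot [-9.009e+01 -7.000e-02  8.571e+01] F [ 1.1 -1.2 -1. ] open 0.202 t 11.225
shift cm [5.05 1.72 1.19]
turn [ 0.09 -0.29  0.07]
[ 23.4  40.2 -71.4  83.3  38.   83.3  37.7]
```

View pics/t11.png

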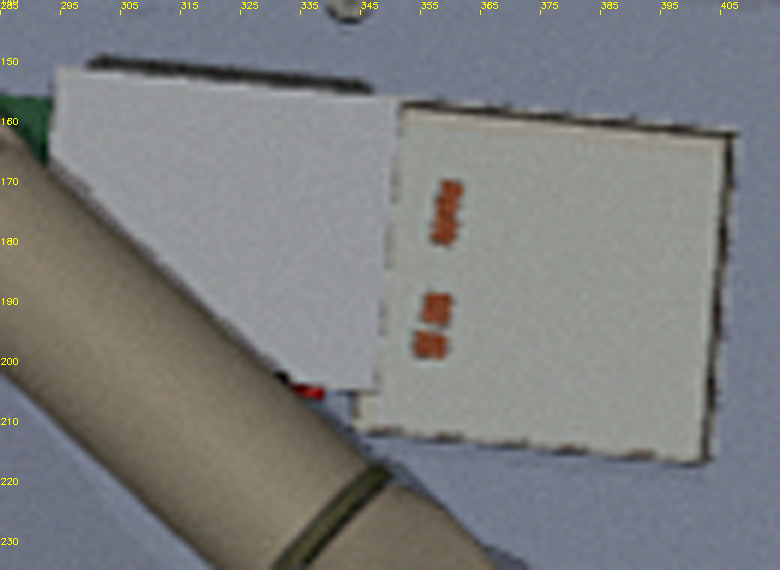

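View pics/s11.png

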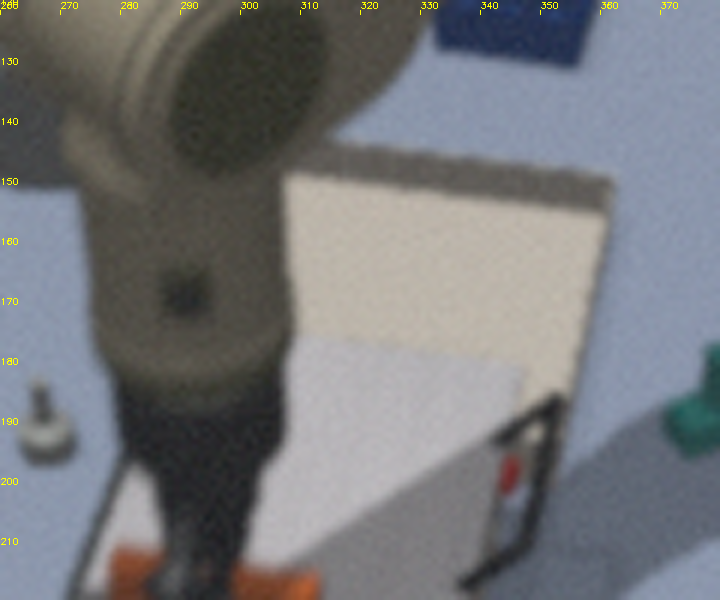

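Emit:
move_arm([
  {"tx":3,"ty":0,"tz":0.8,"ax":0,"ay":0,"az":0},
  {"tx":2.2,"ty":1,"tz":0.4,"ax":0,"ay":0,"az":0},
  {"tx":0,"ty":4,"tz":0,"ax":0,"ay":0,"az":0},
  {"tx":0,"ty":4,"tz":0,"ax":0,"ay":0,"az":0},
  {"tx":0,"ty":3,"tz":0,"ax":0,"ay":0,"az":0},
  {"tx":0,"ty":0,"tz":0,"ax":0,"ay":0,"az":0},
])

```text
t: 12.08
tcp_pos: [0.581, 0.2824, 0.0656]
tcp_rot: [-90.1, -0.5, 86.9]
wrist_force: [0.1, -0.2, -0.7]
opening: 0.206
```

```bash
python3 -c "
from fit import *
go([.588,.265,.039],86)
print(sensors.state()['joint_positions'].round(1))
" | tail -4
```

```text
tcp [0.581  0.2824 0.0656] rot [-90.05  -0.46  86.91] F [ 0.1 -0.2 -0.7] open 0.206 t 12.075
shift cm [-1.72  2.64 -0.79]
turn [0.05 0.91 0.46]
[ 14.4  47.4 -65.8  88.1  44.2  73.3  29.6]
```

Emit:
move_arm([
  {"tx":-1.5,"ty":0.8,"tz":-0.7,"ax":0,"ay":0.9,"az":0.4},
  {"tx":0,"ty":1,"tz":0,"ax":0,"ay":0,"az":0},
  {"tx":0,"ty":0.5,"tz":0,"ax":0,"ay":0,"az":0},
  {"tx":0,"ty":0,"tz":0,"ax":0,"ay":0,"az":0},
])

```text
t: 12.58
tcp_pos: [0.5892, 0.267, 0.0447]
tcp_rot: [-90.3, -0.2, 85.9]
wrist_force: [0.6, 0.4, -1.2]
opening: 0.203
```

```bash
python3 -c "
from fit import *
go([.588,.265,.0385],86)
" | tail -3
```

```text
tcp [0.5892 0.267  0.0447] rot [-90.26  -0.16  85.91] F [ 0.6  0.4 -1.2] open 0.203 t 12.575
shift cm [-0.21  0.62  0.11]
turn [ 0.26 -0.09  0.16]
```

Emit:
move_arm([
  {"tx":0,"ty":0.4,"tz":0,"ax":0.2,"ay":0,"az":0.2},
  {"tx":0,"ty":0.2,"tz":0,"ax":0,"ay":0,"az":0},
  {"tx":0,"ty":0,"tz":0,"ax":0,"ay":0,"az":0},
])

```text
t: 12.95
tcp_pos: [0.5893, 0.2676, 0.039]
tcp_rot: [-90.1, 0.0, 85.9]
wrist_force: [-0.9, -0.6, -0.9]
opening: 0.203
```

Emit:
move_arm([
  {"tx":0,"ty":0.15,"tz":0,"ax":0,"ay":0,"az":0},
  {"tx":0,"ty":0,"tz":0,"ax":0,"ay":0,"az":0},
])

```text
t: 13.2
tcp_pos: [0.5894, 0.2679, 0.0383]
tcp_rot: [-90.1, 0.0, 85.9]
wrist_force: [0.3, 0.6, -1.1]
opening: 0.201
```

Emit:
move_arm([
  {"tx":0,"ty":0.15,"tz":0,"ax":0,"ay":0,"az":0},
  {"tx":0,"ty":0,"tz":0,"ax":0,"ay":0,"az":0},
])

```text
t: 13.45
tcp_pos: [0.5895, 0.2681, 0.0383]
tcp_rot: [-90.2, 0.0, 85.9]
wrist_force: [0.0, -0.4, -1.7]
opening: 0.204
```

```bash
python3 -c "
from fit import *
go([.588,.265,.0385],86)
im=vision.grab_frame('side')[:,:,::-1]
crop('side',240,220,120,100,6,'pics/s12.png',im)
" | tail -3
```

```text
tcp [0.5895 0.2681 0.0383] rot [-9.016e+01  1.000e-02  8.595e+01] F [ 0.  -0.4 -1.7] open 0.204 t 13.45
shift cm [-0.32 -0.02  0.13]
turn [ 0.16 -0.05 -0.01]
```

View pics/s12.png

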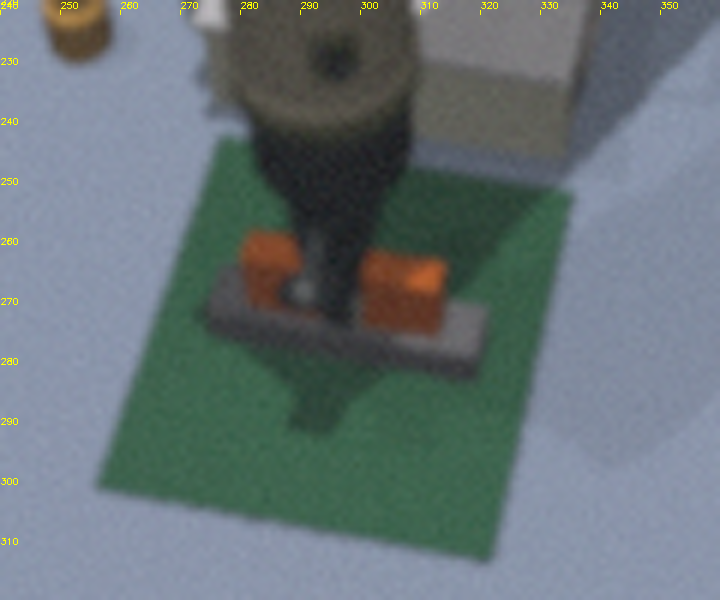

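Emit:
move_arm([
  {"tx":0,"ty":0.3,"tz":0,"ax":0,"ay":0,"az":0},
  {"tx":0,"ty":0.3,"tz":0,"ax":0,"ay":0,"az":0},
])

```text
t: 13.75
tcp_pos: [0.5896, 0.2683, 0.038]
tcp_rot: [-90.3, 0.1, 85.9]
wrist_force: [-12.6, -10.7, 31.9]
opening: 0.202
```

Emit:
move_arm([
  {"tx":0,"ty":0,"tz":0,"ax":0,"ay":0,"az":0},
  {"tx":0,"ty":0,"tz":0,"ax":0,"ay":0,"az":0},
])

```text
t: 14.0
tcp_pos: [0.5898, 0.2684, 0.0385]
tcp_rot: [-90.3, 0.1, 85.9]
wrist_force: [0.5, -1.1, -1.0]
opening: 0.203
```

Emit:
move_arm([
  {"tx":0,"ty":0,"tz":0,"ax":0,"ay":0,"az":0},
  {"tx":0,"ty":0,"tz":0,"ax":0,"ay":0,"az":0},
  {"tx":0,"ty":0,"tz":0,"ax":0,"ay":0,"az":0},
  {"tx":0,"ty":0,"tz":0,"ax":0,"ay":0,"az":0},
], gripper=6)

```text
t: 14.5
tcp_pos: [0.5898, 0.2684, 0.0376]
tcp_rot: [-90.3, 0.1, 85.9]
wrist_force: [1.4, 0.1, -0.6]
opening: 0.704
```

Emit:
move_arm([
  {"tx":0,"ty":-1.5,"tz":0,"ax":0,"ay":0,"az":0},
  {"tx":0,"ty":-3,"tz":0,"ax":0,"ay":0,"az":0},
  {"tx":0,"ty":-4,"tz":0,"ax":0,"ay":0,"az":0},
  {"tx":0,"ty":-5,"tz":0,"ax":0,"ay":0,"az":0},
  {"tx":0,"ty":-5,"tz":0,"ax":0,"ay":0,"az":0},
])

```text
t: 15.12
tcp_pos: [0.5875, 0.2682, 0.2286]
tcp_rot: [-90.0, 0.2, 86.0]
wrist_force: [0.7, 0.9, 0.7]
opening: 0.701
```

```bash
python3 -c "
from fit import *
print(W(off+.1025-.232,0))
go([.4536,.036,.23],-3.93)
print(sensors.state()['joint_positions'].round(1))
im=vision.grab_frame('side')[:,:,::-1]
crop('side',240,220,120,100,6,'pics/s13.png',im)
" | tail -5
```

```text
[0.45364655 0.0365403 ]
tcp [0.5875 0.2682 0.2286] rot [-90.04   0.18  86.  ] F [0.7 0.9 0.7] open 0.701 t 15.125
shift cm [-24.1   -0.07  11.73]
turn [ 0.18 89.93 -0.11]
[ 16.4  39.5 -71.3  77.8  37.2  88.   34.5]
```

View pics/s13.png

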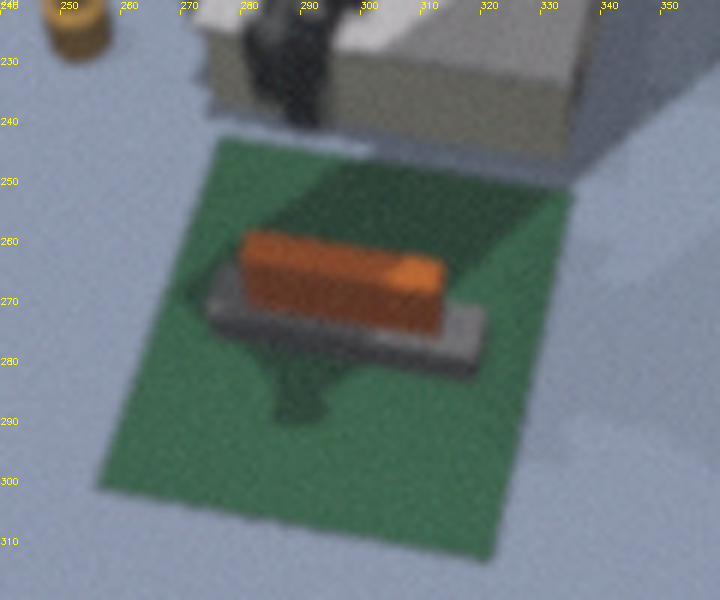

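Emit:
move_arm([
  {"tx":0,"ty":0,"tz":0,"ax":0,"ay":10.5,"az":0},
  {"tx":0,"ty":0,"tz":0,"ax":0,"ay":10.5,"az":0},
  {"tx":0,"ty":0,"tz":0,"ax":0,"ay":10.5,"az":0},
  {"tx":0,"ty":0,"tz":0,"ax":0,"ay":10.5,"az":0},
  {"tx":0,"ty":0,"tz":0,"ax":0,"ay":10.5,"az":0},
  {"tx":0,"ty":0,"tz":0,"ax":0,"ay":10.5,"az":0},
  {"tx":0,"ty":0,"tz":0,"ax":0,"ay":10.5,"az":0},
  {"tx":0,"ty":0,"tz":0,"ax":0,"ay":10.5,"az":0},
], gripper=5)

```text
t: 16.18
tcp_pos: [0.5872, 0.2739, 0.2464]
tcp_rot: [-89.6, -0.9, 0.1]
wrist_force: [-0.6, 0.6, 0.8]
opening: 0.585
```

```bash
python3 -c "
from fit import *
go([.4536,.036,.22],-3.93)
print(sensors.state()['joint_positions'].round(1))
" | tail -4
```

```text
tcp [0.5872 0.2739 0.2464] rot [-8.956e+01 -9.000e-01  7.000e-02] F [-0.6  0.6  0.8] open 0.585 t 16.175
shift cm [-13.43   2.25 -23.8 ]
turn [-0.47  4.01  0.89]
[  9.4  30.8 -56.3  77.4  25.7  83.9 -45.1]
```

Emit:
move_arm([
  {"tx":0,"ty":0,"tz":0,"ax":-0.5,"ay":4,"az":0.9},
  {"tx":-2,"ty":0.4,"tz":-4,"ax":0,"ay":0,"az":0},
  {"tx":-2.4,"ty":0.4,"tz":-5,"ax":0,"ay":0,"az":0},
  {"tx":-2.4,"ty":0.4,"tz":-5,"ax":0,"ay":0,"az":0},
  {"tx":-2.4,"ty":0.4,"tz":-5,"ax":0,"ay":0,"az":0},
  {"tx":-1.6,"ty":0.3,"tz":-3.5,"ax":0,"ay":0,"az":0},
  {"tx":0,"ty":0,"tz":0,"ax":0,"ay":0,"az":0},
])

```text
t: 17.05
tcp_pos: [0.4581, 0.0552, 0.2294]
tcp_rot: [-90.0, -0.1, -3.9]
wrist_force: [-0.4, 0.9, 0.4]
opening: 0.585
```

```bash
python3 -c "
from fit import *
go([.4536,.036,.16],-3.93)
print(sensors.state()['joint_positions'].round(1))
" | tail -4
```

```text
tcp [0.4581 0.0552 0.2294] rot [-90.04  -0.13  -3.95] F [-0.4  0.9  0.4] open 0.585 t 17.05
shift cm [-0.33  6.94 -1.95]
turn [ 0.04 -0.02  0.13]
[ 48.9   1.7 -61.1 105.    1.6  74.1 -16.6]
```

Emit:
move_arm([
  {"tx":-0.3,"ty":2,"tz":-1.9,"ax":0,"ay":0,"az":0},
  {"tx":0,"ty":2.5,"tz":0,"ax":0,"ay":0,"az":0},
  {"tx":0,"ty":2,"tz":0,"ax":0,"ay":0,"az":0},
  {"tx":0,"ty":0,"tz":0,"ax":0,"ay":0,"az":0},
])

```text
t: 17.55
tcp_pos: [0.4556, 0.0402, 0.1656]
tcp_rot: [-90.1, -0.4, -3.6]
wrist_force: [-0.0, 0.2, 0.9]
opening: 0.586
```

```bash
python3 -c "
from fit import *
go([.4536,.036,.111],-3.93)
print(sensors.state()['joint_positions'].round(1))
im=vision.grab_frame('side')[:,:,::-1]
crop('side',280,130,120,100,6,'pics/s14.png',im)
im=vision.grab_frame('top')[:,:,::-1]
crop('top',285,150,100,75,7,'pics/t14.png',im)
" | tail -4
```

```text
tcp [0.4556 0.0402 0.1656] rot [-90.09  -0.43  -3.62] F [-0.   0.2  0.9] open 0.586 t 17.55
shift cm [-0.22  5.46 -0.42]
turn [0.09 0.31 0.43]
[ 48.4   5.4 -60.6 110.8   5.4  66.3 -17.9]
```

View pics/s14.png

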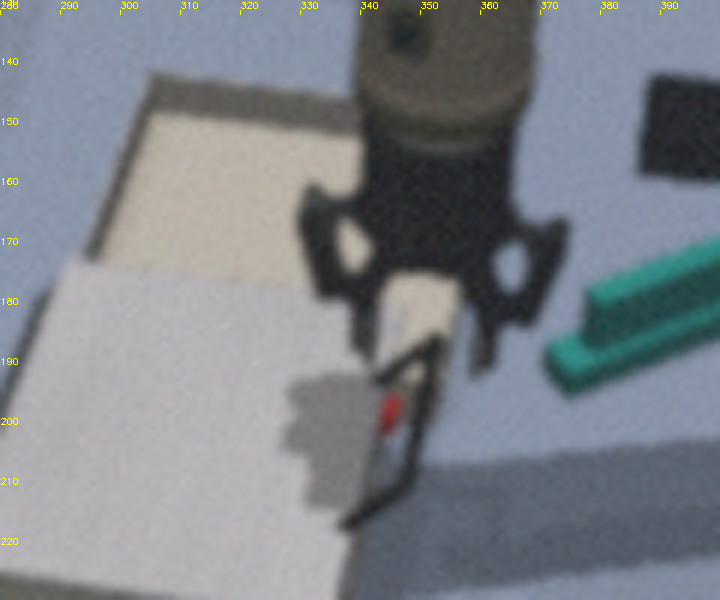

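View pics/t14.png

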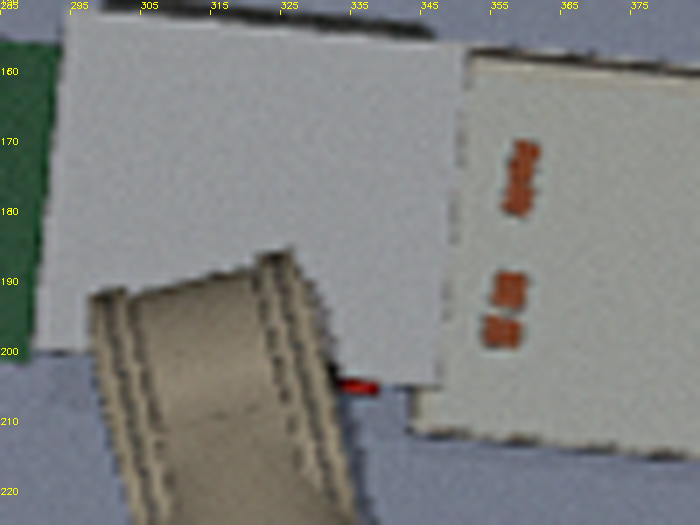

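Emit:
move_arm([
  {"tx":-0.2,"ty":1.5,"tz":-0.4,"ax":0,"ay":0.3,"az":0.4},
  {"tx":0,"ty":2,"tz":0,"ax":0,"ay":0,"az":0},
  {"tx":0,"ty":1.5,"tz":0,"ax":0,"ay":0,"az":0},
  {"tx":0,"ty":0,"tz":0,"ax":0,"ay":0,"az":0},
])

```text
t: 18.15
tcp_pos: [0.4556, 0.036, 0.1159]
tcp_rot: [-90.1, -0.3, -4.0]
wrist_force: [0.5, 1.0, 0.9]
opening: 0.587
```

```bash
python3 -c "
from fit import *
go([.4536,.036,.111],-3.93)
print(sensors.state()['joint_positions'].round(1))
im=vision.grab_frame('side')[:,:,::-1]
crop('side',300,140,100,80,7,'pics/s15.png',im)
" | tail -4
```

```text
tcp [0.4556 0.036  0.1159] rot [-90.13  -0.28  -3.96] F [0.5 1.  0.9] open 0.587 t 18.15
shift cm [-0.2   0.49 -0.02]
turn [ 0.13 -0.03  0.28]
[ 46.   10.5 -59.6 113.9  10.6  60.9 -22.2]
```

View pics/s15.png

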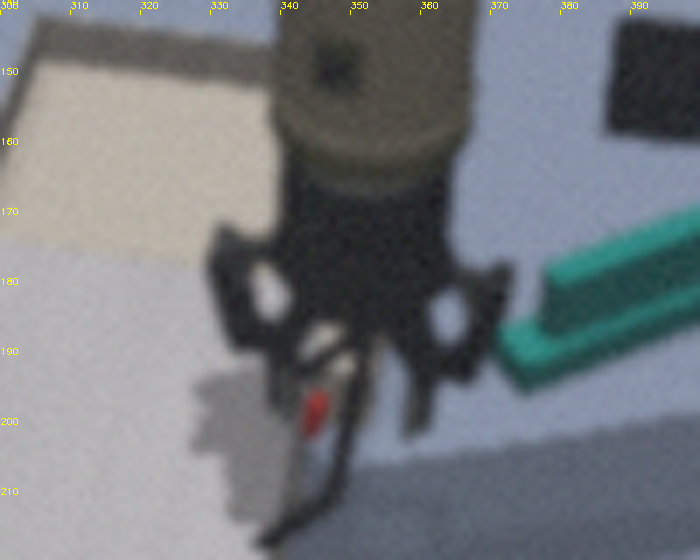

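Emit:
move_arm([
  {"tx":-0.1,"ty":0.5,"tz":0,"ax":0,"ay":0,"az":0.3},
  {"tx":0,"ty":0,"tz":0,"ax":0,"ay":0,"az":0},
])

```text
t: 18.45
tcp_pos: [0.4556, 0.0362, 0.112]
tcp_rot: [-90.1, -0.1, -4.0]
wrist_force: [0.2, -0.8, -0.0]
opening: 0.583
```

Emit:
move_arm([
  {"tx":0,"ty":0,"tz":0,"ax":0,"ay":0,"az":0},
  {"tx":0,"ty":0,"tz":0,"ax":0,"ay":0,"az":0},
  {"tx":0,"ty":0,"tz":0,"ax":0,"ay":0,"az":0},
  {"tx":0,"ty":0,"tz":0,"ax":0,"ay":0,"az":0},
  {"tx":0,"ty":0,"tz":0,"ax":0,"ay":0,"az":0},
  {"tx":0,"ty":0,"tz":0,"ax":0,"ay":0,"az":0},
], gripper=0, newtons=60)

```text
t: 19.2
tcp_pos: [0.4546, 0.0362, 0.1127]
tcp_rot: [-90.2, 0.0, -4.0]
wrist_force: [-0.3, -0.2, -0.1]
opening: 0.089
```

```bash
cat > arc.py <<'E'
from fit import *
T0=np.array([.4546,.0362,.1127]); H=np.array([*W(off+.1025,0),.082])
ex=np.array([*(R@[1,0]),0]); ez=np.array([0,0,1.]); ey=np.array([*(R@[0,1]),0])
def tgt(deg):
    t=np.radians(deg); bx,bz=-.232,.048
    # rotate front up
    x=bx*np.cos(t)+bz*np.sin(t); z=-bx*np.sin(t)+bz*np.cos(t)
    return T0+(x-bx)*ex+(z-bz)*ez
def est():
    s=sensors.state()['tcp_pos']-T0; x=s@ex-.232; z=s[2]+.048
    return 180-np.degrees(np.arctan2(z,x))-np.degrees(np.arctan2(.048,.232)),np.hypot(x,z)
E
python3 -c "
from arc import *
p=tgt(0)
for d in range(0,50,4):
    q=tgt(d); print(d,((q-p)@ex*100).round(2),(-(q-p)[2]*100).round(2)); p=q
p=tgt(45);print(p)
" | tail -14
```

```text
0 0.0 -0.0
4 0.39 -1.61
8 0.5 -1.58
12 0.61 -1.54
16 0.72 -1.49
20 0.82 -1.44
24 0.92 -1.38
28 1.01 -1.31
32 1.1 -1.23
36 1.18 -1.16
40 1.26 -1.07
44 1.33 -0.98
48 1.4 -0.88
[0.55625294 0.02921925 0.2626899 ]
```

Emit:
move_arm([
  {"tx":0.4,"ty":-1.6,"tz":0,"ax":0,"ay":0,"az":0},
  {"tx":0.5,"ty":-1.6,"tz":0,"ax":0,"ay":0,"az":0},
  {"tx":0.6,"ty":-1.5,"tz":0,"ax":0,"ay":0,"az":0},
])

```text
t: 19.58
tcp_pos: [0.4702, 0.0351, 0.1622]
tcp_rot: [-90.2, 0.1, -4.0]
wrist_force: [4.6, -0.3, -5.7]
opening: 0.095
```

```bash
python3 -c "
from arc import *
print(est()); go(tgt(20),-3.93)
im=vision.grab_frame('side')[:,:,::-1]
crop('side',260,120,120,100,6,'pics/s16.png',im)
" | tail -4
```

```text
(np.float64(12.573562243524808), np.float64(0.23734955097741856))
tcp [0.4702 0.0351 0.1622] rot [-9.02e+01  6.00e-02 -3.97e+00] F [ 4.6 -0.3 -5.7] open 0.095 t 19.575
shift cm [ 1.48 -2.69 -0.  ]
turn [ 0.2  -0.04 -0.06]
```

View pics/s16.png

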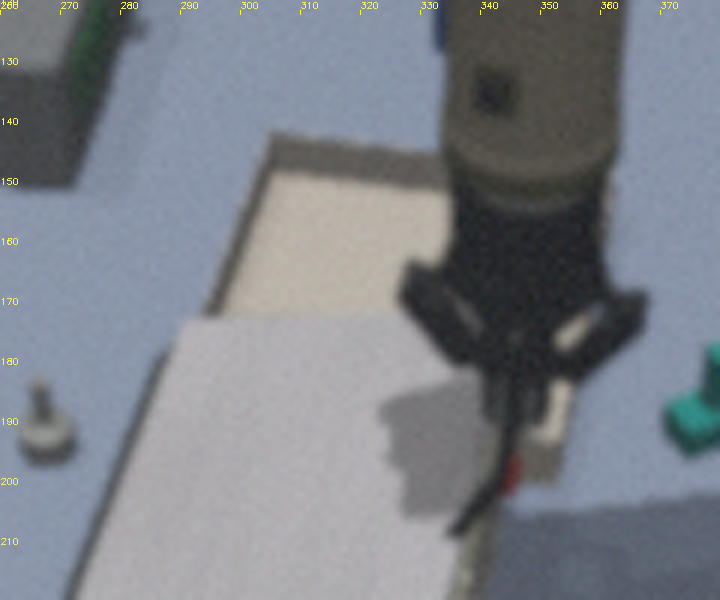

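Lifting works (cover rising, forces small). Continue.

Emit:
move_arm([
  {"tx":0.7,"ty":-1.5,"tz":0,"ax":0,"ay":0,"az":0},
  {"tx":0.8,"ty":-1.45,"tz":0,"ax":0,"ay":0,"az":0},
  {"tx":0.9,"ty":-1.4,"tz":0,"ax":0,"ay":0,"az":0},
  {"tx":1.0,"ty":-1.3,"tz":0,"ax":0,"ay":0,"az":0},
])

```text
t: 20.12
tcp_pos: [0.5088, 0.0324, 0.224]
tcp_rot: [-90.2, -0.4, -4.0]
wrist_force: [8.8, -0.1, -12.4]
opening: 0.094
```

```bash
python3 -c "
from arc import *
print(est()); go(tgt(36),-3.93)
" | tail -4
```

```text
(np.float64(30.19196785508922), np.float64(0.23856792202339613))
tcp [0.5088 0.0324 0.224 ] rot [-90.15  -0.4   -4.04] F [  8.8  -0.1 -12.4] open 0.094 t 20.125
shift cm [ 1.83 -1.58  0.01]
turn [ 0.15 -0.11  0.4 ]
```

Emit:
move_arm([
  {"tx":0.9,"ty":-0.8,"tz":0,"ax":0,"ay":0,"az":0.2},
  {"tx":0.9,"ty":-0.8,"tz":0,"ax":0,"ay":0,"az":0.2},
])

```text
t: 20.38
tcp_pos: [0.5257, 0.0312, 0.2417]
tcp_rot: [-90.2, 0.3, -4.0]
wrist_force: [-3.7, 0.5, -0.3]
opening: 0.091
```

```bash
python3 -c "
from arc import *
print(est()); go(tgt(45),-3.93)
im=vision.grab_frame('side')[:,:,::-1]
crop('side',260,120,120,100,6,'pics/s17.png',im)
" | tail -4
```

```text
(np.float64(36.07145269689195), np.float64(0.23905968947154804))
tcp [0.5257 0.0312 0.2417] rot [-90.21   0.26  -4.05] F [-3.7  0.5 -0.3] open 0.091 t 20.375
shift cm [ 3.05 -2.11  0.01]
turn [ 0.21 -0.12 -0.26]
```

View pics/s17.png

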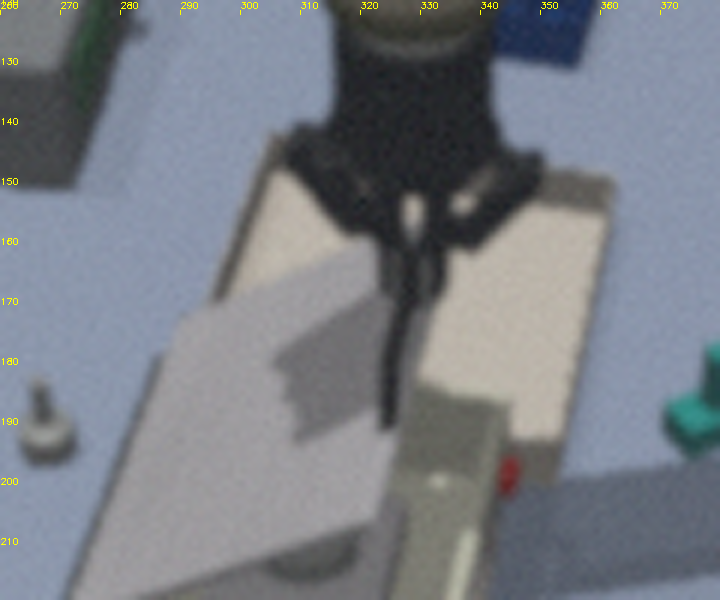

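Emit:
move_arm([
  {"tx":1.2,"ty":-0.9,"tz":0,"ax":0,"ay":0,"az":0},
  {"tx":1.2,"ty":-0.8,"tz":0,"ax":0,"ay":0,"az":-0.2},
  {"tx":0.4,"ty":-0.3,"tz":0,"ax":0,"ay":0,"az":0},
  {"tx":0,"ty":0,"tz":0,"ax":0,"ay":0,"az":0},
])

```text
t: 20.92
tcp_pos: [0.5535, 0.0292, 0.2644]
tcp_rot: [-90.2, 0.3, -4.1]
wrist_force: [-0.9, -0.1, -2.4]
opening: 0.09
```

```bash
python3 -c "
from arc import *
print(est(),2*np.degrees(np.arcsin(np.linalg.norm(sensors.state()['tcp_pos']-T0)/2/.2369))); go(tgt(45),-3.93)
im=vision.grab_frame('side')[:,:,::-1]
crop('side',260,120,120,120,5,'pics/s18.png',im)
im=vision.grab_frame('top')[:,:,::-1]
crop('top',285,135,100,75,8,'pics/t18.png',im)
" | tail -4
```

```text
(np.float64(44.683313061929695), np.float64(0.23981630872921264)) 44.97991159907423
tcp [0.5535 0.0292 0.2644] rot [-90.23   0.31  -4.06] F [-0.9 -0.1 -2.4] open 0.09 t 20.925
shift cm [0.27 0.17 0.02]
turn [ 0.23 -0.13 -0.31]
```

View pics/s18.png

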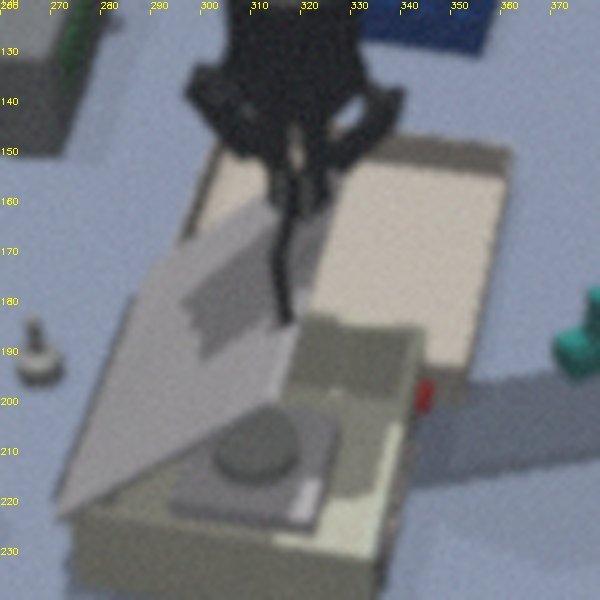

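View pics/t18.png

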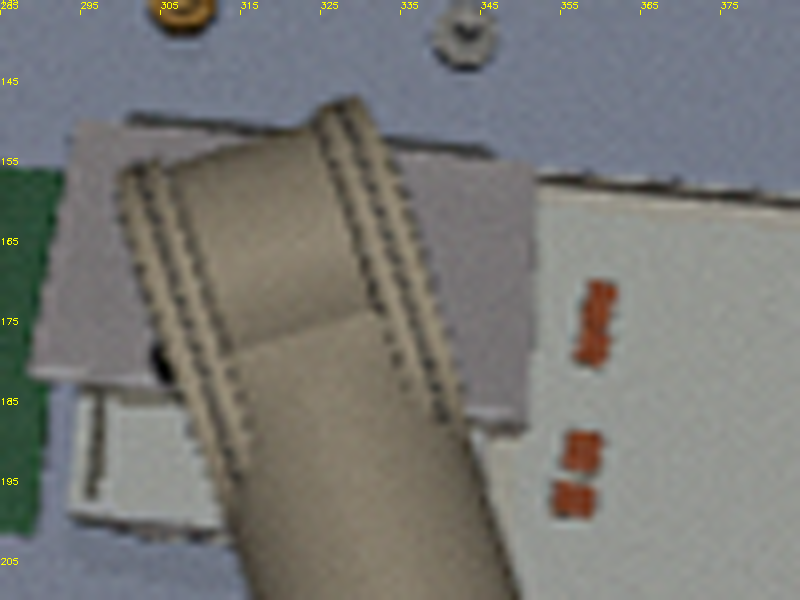

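```bash
python3 -c "
from arc import *
print(tri((314.5,199.5),(289.3,181.8)))
def corner(a,s):
    t=np.radians(a);bx,bz=-.205,.008
    return H+(bx*np.cos(t)+bz*np.sin(t))*ex+(-bx*np.sin(t)+bz*np.cos(t))*ez+s*.12*ey
for a in (40,43,45,47,50): print(a,corner(a,1).round(4),proj('side',corner(a,1)).round(1),proj('top',corner(a,1)).round(1),proj('top',corner(a,-1)).round(1))
" | tail -6
```

```text
(array([0.55023171, 0.14497423, 0.22577368]), np.float64(0.0021608194163978715))
40 [0.5418 0.1508 0.2199] [[317.5 202.7]] [[287.8 183.8]] [[350.3 189.6]]
43 [0.5492 0.1503 0.2277] [[314.9 200.5]] [[287.9 181.7]] [[350.6 187.5]]
45 [0.5544 0.1499 0.2326] [[313.1 199. ]] [[287.9 180.2]] [[350.8 186.1]]
47 [0.5597 0.1495 0.2374] [[311.3 197.6]] [[287.9 178.7]] [[351.  184.6]]
50 [0.568  0.149  0.2442] [[308.3 195.6]] [[288.  176.3]] [[351.3 182.2]]
```

```bash
python3 -c "
from arc import *
for n,b in (('top',(283,172,20,15)),('top',(343,178,20,15)),('side',(303,188,20,16)),('side',(262,212,20,16))):
    x0,y0,w,h=b; im=vision.grab_frame(n)[:,:,::-1]
    c=cv2.resize(np.ascontiguousarray(im[y0:y0+h,x0:x0+w]),None,fx=20,fy=20,interpolation=cv2.INTER_NEAREST)
    for a,col in ((42,(0,0,255)),(45,(0,255,0)),(48,(255,0,0))):
      for bz in (.008,0):
        t=np.radians(a)
        P=[]
        for bx,s in ((0,.12),(-.205,.12),(-.205,-.12),(0,-.12)):
            P.append(H+(bx*np.cos(t)+bz*np.sin(t))*ex+(-bx*np.sin(t)+bz*np.cos(t))*ez+s*ey)
        p=((proj(n,np.array(P))-[x0,y0]+.5)*20).astype(int)
        cv2.polylines(c,[p],True,col,1 if bz==0 else 2)
    cv2.imwrite(f'pics/z_{n}_{x0}.png',c)
a=[cv2.imread(f'pics/z_{k}.png')[:300] for k in ('top_283','top_343')]; b=[cv2.imread(f'pics/z_{k}.png')[:300] for k in ('side_303','side_262')]
cv2.imwrite('pics/z.png',np.vstack([np.hstack(a),np.hstack(b)]))
print(sensors.state()['wrist_force'])
"|tail -1
```

```text
[-0.61182336  1.73958587 -5.42991667]
```

View pics/z.png

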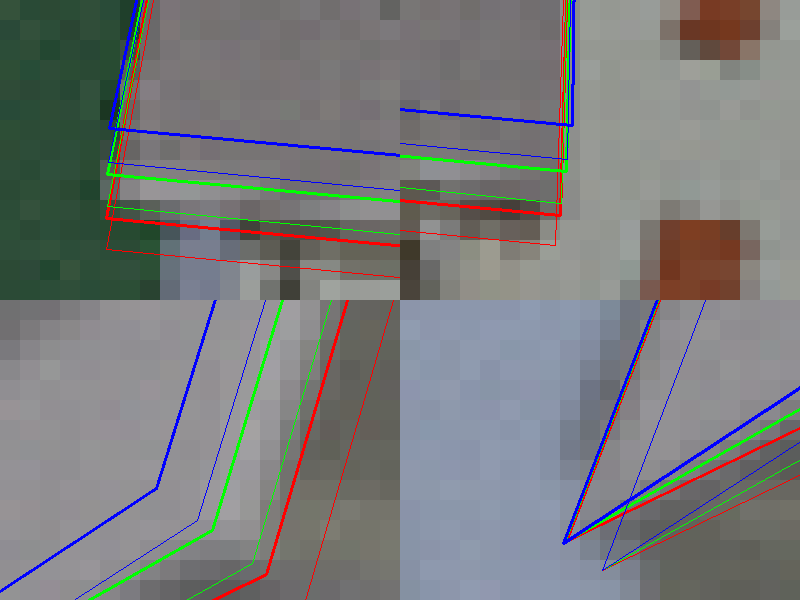

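Emit:
move_arm([
  {"tx":0.1,"ty":-0.1,"tz":0,"ax":0,"ay":0,"az":0},
  {"tx":0,"ty":0,"tz":0,"ax":0,"ay":0,"az":0},
  {"tx":0,"ty":0,"tz":0,"ax":0,"ay":0,"az":0},
  {"tx":0,"ty":0,"tz":0,"ax":0,"ay":0,"az":0},
])

```text
t: 21.72
tcp_pos: [0.5542, 0.0292, 0.2649]
tcp_rot: [-90.3, 0.3, -4.1]
wrist_force: [0.7, 1.2, -4.9]
opening: 0.086
```

```bash
python3 -c "
from arc import *
print(est(),2*np.degrees(np.arcsin(np.linalg.norm(sensors.state()['tcp_pos']-T0)/2/.2369)),sensors.state()['t'])
cv2.imwrite('pics/sf.png',vision.grab_frame('side')[:,:,::-1])
"|tail -1
```

```text
(np.float64(44.890307851851915), np.float64(0.23985081239408124)) 45.19195483892375 21.725
```

View pics/sf.png

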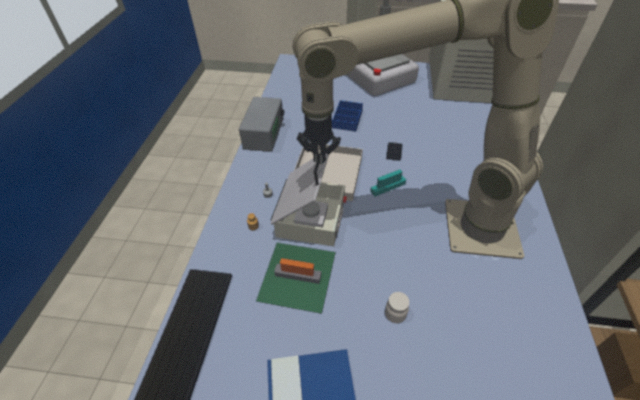

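The cover is held open, the scraper stands upright on the mat, and the bystanders are where they were. I'm handing the job in now.

```bash
python3 -c "
from station import order
print(order.close_job())"
```

```text
the job is handed in; nothing more can be done
None
```

I handed the job in at about 21.8 s with the cover held open at about 45° by its handle.

- **Wiping:** I gripped the orange-handled scraper and swept once across the cover. The top view then showed all four pieces in the tray and nothing left on the cover.
- **Scraper:** I stood it back upright on the green mat and let go of it before touching the cover. The last picture still shows it upright there. While setting it down I pressed it onto the mat with about 32 N on the wrist for a moment, then eased off before releasing.
- **Cover:** It is held at 60 N grip with little force on the wrist (about 5 N). The arm's position gives 44.9° to 45.2°, and the cover's outline in the images agrees. A rougher reading of one cover corner gave about 43°.
- **One mismatch:** The fingers read about 7.5 mm open on the 10 mm bar. The grip held steady through the lift and the final hold.
- **Other things on the bench:** The last side picture shows nothing else moved.

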